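Stack the firing trays in the drying box

ROBOT

A 6-joint arm with a two-finger parallel gripper is mounted at the origin on the work surface. World frame = base frame: x ahead of the robot, y to its left, z up, the work surface at z = 0. Lengths are in m, angles in rad, forces in N, time in s.
With the tool pointing down it reaches from about 0.35 to 0.95 m from the base axis. Payload 17.4 kg.
Tool frame: the origin (TCP) lies at the very end of the fingers, on their centre line; the grasp point (between the pads) lies 19 mm behind it; z points along the fingers, y is the line along which they close (so a half turn about z gives the same grasp; the last joint's range is limited). The gripper opens to 93 mm and grips with 3 to 60 N. Pads are 15 mm wide; open, the fingers measure 128 mm over their backs; the gripper's body (75 mm by 188 mm) begins 65 mm behind the grasp point.
Start: joints at [-1.287, 0.116, 1.442, -0, 1.584, -0.038], TCP at [0.213, -0.64, 0.219] pointing down, gripper open.
Joint ranges: [-2.83, 2.83], [-0.83, 2.19], [0.07, 2.5], [-1.14, 4.28], [0.01, 3], [-2.97, 2.97]. Speed limits (rad/s): [1.89, 1.89, 2.22, 3.14, 3.14, 3.14].

INTERFACE

Orientations are given as [roll, pitch, yaw] about the fixed x, y, z axes, in that order (R = Rz(yaw) Ry(pitch) Rx(roll)).
In Python, from rig import telemetry, viewer, workorder gives the robot as it stands.
- The arm moves only by the tool drive_tool, never from a script. Its argument "moves" is a list of rows, each an object with "dp": the shift along the world's x, y, z in cm, a list of three; "spin": the turn about the world's z in rad; "fingers": the closure, from -1 (fully open) to 1 (shut). In form: [{"dp": [x, y, z], "spin": spin, "fingers": fingers}, ...]. A call has 1 to 12 rows; each row is the pose to reach, as a shift and turn from the pose commanded when the call began; what a row does not reach only later rows make up. A row lasts 1/10 s, in which the tool goes at most 50 mm and 8.59 degrees, less where a joint would pass 70% of its speed; a pose out of reach is approached as far as the arm can. A call with a gripper value outside its range is refused whole. The fingers move at their own pace and stop on an object; "squeeze" is the grip in N (left out, the last holds). Time passes only in rows, so rows that repeat a pose let the fingers close. It gives the time, the measured TCP pose, the force, the opening and the grip force at its end, in the units of the state.
- telemetry.read_state(): the state, without advancing time (a new reading comes with each control period).
- viewer.read_camera(name): name is "scene" or "top" or "wrist"; returns the picture (384x512x3 uint8, red, green, blue); there is no depth.
- viewer.camera_params(name): a dict with "fx", "fy", "cx", "cy" (pixels), "dist" ([k1, k2, p1, p2, k3] as OpenCV has them; the pictures are not rectified), "R" (3x3) and "t" (3): a world point X has camera coordinates R X + t; the wrist camera has in their place "T_tool_cam" (4x4, takes a point from camera to tool coordinates, whose origin is the TCP and whose axes are the flange's). Camera axes: x right, y down, z forward; pixel columns grow to the right and rows downward; lengths in m; the calibration is good to about 2 mm. A picture is of the moment at which its call begins: read the wrist's pose just before it. camera_params takes no time and is no camera call.
- workorder.close_job(): hands the job in; it is judged then, once.
The state is a dict: "clock": time; "qpos": joint angles; "joint_vel": joint speeds; "joint_efforts": joint torques, N m; "position": TCP position; "ee_rot": TCP orientation; "force": force on the tool from outside, world axes, zero at the start; "ft_torque": the same for the moment, N m; "gripper_width": finger opening in m; "grasp_force": force on a finger pad.
Only numpy, scipy, OpenCV 4.12 (cv2) and the standard library are available. Lean on these libraries where they do the work, as an engineer would, in place of code of your own. Each camera call takes 0.05 s, during which the arm holds its last target. There are 200 camera calls.

TASK

Raise the drying box's lid until it stands straight up. Then stack the loose firing tray squarely, edges flush, on the tray already in the box, and last lay the flat cover slab squarely on top to close the pile. Set the ceramics down without dropping them, leave the lid standing straight up, and do not disturb the two plaster tooth models.

Things in the scene. Friction and masses are not known exactly. Their poses are not given: they have to be found in the camera images.
- box: white open-topped drying box fixed to the bench, outside 160 (x) x 200 (y) x 40 mm high, walls and floor 5 mm thick; origin at the centre of its underside, x and y along its sides, z up. The lid is hinged along its +y rim (the robot's left).
- lid (a joint): angle of the grey lid in rad: 0 closed and level, pi/2 standing straight up, stop at 2.2 (leaning back outwards). The stiff hinge stays wherever it is left. It starts ajar. The lid is a plate 160 x 200 x 6 mm.
- lid_hinge (a point): middle of the lid's hinge axis, over the box's +y rim, 43 mm above the bench; the axis runs along the box's x.
- lid_bar (a point): middle of the steel bar handle at the lid's free edge: a round bar 10 mm thick parallel to the hinge, 245 mm from the hinge axis, in the lid's plane. 102 mm of it is clear between its two arms, with a 40 mm gap between bar and lid plate. With the lid closed the bar lies on the box's -y side.
- base_tray: white ceramic firing tray lying loose in the box: open shallow rectangular tray 84 (x) x 56 (y) x 14 mm high, walls 5 mm, with small crowns in it below the rim; origin at the centre of its underside, z up. A half turn makes no difference.
- tray: identical loose firing tray (84 x 56 x 14 mm, shallow recess with small crowns in it) lying on the bench; origin at the centre of its underside, x along its length, z up.
- cover: flat solid cover slab of the same white ceramic, 84 (x) x 56 (y) x 10 mm thick, no recess, lying on the bench; origin at the centre of its underside, x along its length, z up.
- model_a: plaster tooth model on a white base 56 x 60 mm, 29 mm high; to be left alone; origin at the centre of its underside.
- model_b: plaster tooth model on an ivory base 56 x 60 mm, 29 mm high; to be left alone; origin at the centre of its underside.
Things that resemble listed ones, but are neither listed nor needed, are in the scene too. What is shaped like the cover but green or turquoise is not meant.

How it is judged:
By the outcome, as a careful person would: the job done as asked, in the order asked, and still so for the second after the job is handed in, with the robot touching nothing.
It also fails if it takes over 72 s, if anything falls off the work surface, if the arm or the gripper's body presses on something with over 40 N, if the wrist force passes 120 N, or if a joint passes its speed limit or range.

## Working session

There is one attempt and no reset: what is moved stays moved. The work goes in short steps, Python scripts to look and compute and a tool call to move; the robot and the scene stay as the last step left them, time stands still between calls to the robot, and variables do not carry over. Pictures are saved under pics/ and viewed, at most 10 in all, crops included, and the job is handed in when it is done.

Besides the shell and the picture viewer there is one more tool, called after "Request:" by a JSON object that holds its "method" and its "body". drive_tool: Moves the arm, as the interface text tells. Its arguments: {"type":"object","properties":{"moves":{"type":"array"},"squeeze":{"type":"number"}},"required":["moves"]}

```bash
mkdir -p pics; ls
python3 - <<'E'
from rig import telemetry, viewer
import cv2, json
s=telemetry.read_state(); print(s)
for n in ("scene","top","wrist"):
    im=viewer.read_camera(n); cv2.imwrite(f"pics/{n}0.png",im[:,:,::-1]); print(n,viewer.camera_params(n))
a=cv2.imread("pics/top0.png"); cv2.imwrite("pics/top0b.png",cv2.resize(a,(800,600),interpolation=cv2.INTER_CUBIC))
a=cv2.imread("pics/scene0.png"); cv2.imwrite("pics/scene0b.png",cv2.resize(a,(800,600),interpolation=cv2.INTER_CUBIC))
E
```

```text
pics
{'clock': 0.0, 'qpos': array([-1.28677628e+00,  1.16454844e-01,  1.44228670e+00,  8.39217431e-06,
        1.58399232e+00, -3.77898438e-02]), 'joint_vel': array([ 0.00150487,  0.00067904,  0.00082324, -0.00130156, -0.00045382,
        0.00165579]), 'joint_efforts': array([ 1.53597939e-03, -7.21272469e+01, -6.22596002e+01,  7.82843702e-02,
        2.40857113e-02, -1.47157298e-04]), 'position': array([ 0.21343233, -0.64014339,  0.21791287]), 'ee_rot': array([-3.14045257e+00, -5.15014993e-05,  3.21809970e-01]), 'force': array([ 0.1662738 , -0.10435195, -0.52195701]), 'ft_torque': array([0.01817943, 0.08543794, 0.02546632]), 'grasp_force': 0.0, 'gripper_width': 0.09288152019137474}
scene {'fx': 429.80389947806657, 'fy': 429.80389947806657, 'cx': 262.41764648650263, 'cy': 190.94924560824026, 'dist': array([-0.09691415,  0.        ,  0.        ,  0.        ,  0.        ]), 'R': array([[ 0.32956782,  0.94397285, -0.01732955],
       [ 0.5731146 , -0.21460959, -0.79087444],
       [-0.75028309,  0.25071494, -0.61173304]]), 't': array([-0.0975327 , -0.20148296,  1.48629893])}
top {'fx': 4
[... 227 characters left out ...]
,
       [-0.99638492, -0.00901321, -0.084474  ],
       [ 0.0844479 ,  0.0032387 , -0.99642263]]), 't': array([-0.0274829 ,  0.44300999,  0.97480091])}
wrist {'fx': 304.52044757058604, 'fy': 304.52044757058604, 'cx': 262.0525890576685, 'cy': 191.74028596491078, 'dist': array([-0.05865598,  0.        ,  0.        ,  0.        ,  0.        ]), 'T_tool_cam': array([[-5.19225040e-04, -9.65388603e-01, -2.60815214e-01,
         7.22687220e-02],
       [ 9.99999748e-01, -6.27370662e-04,  3.31390092e-04,
         8.04271360e-04],
       [-4.83548032e-04, -2.60814976e-01,  9.65388686e-01,
        -1.65786156e-01],
       [ 0.00000000e+00,  0.00000000e+00,  0.00000000e+00,
         1.00000000e+00]])}
```

View pics/top0b.png

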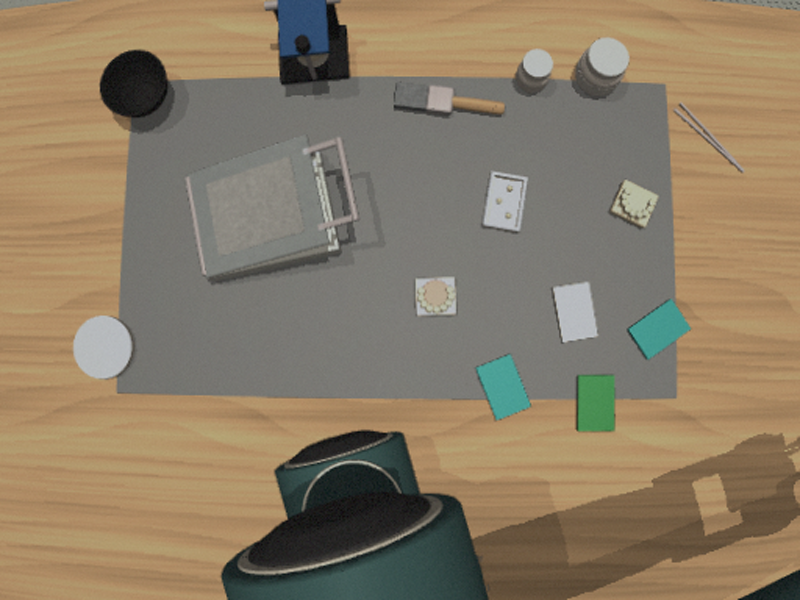

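View pics/scene0b.png

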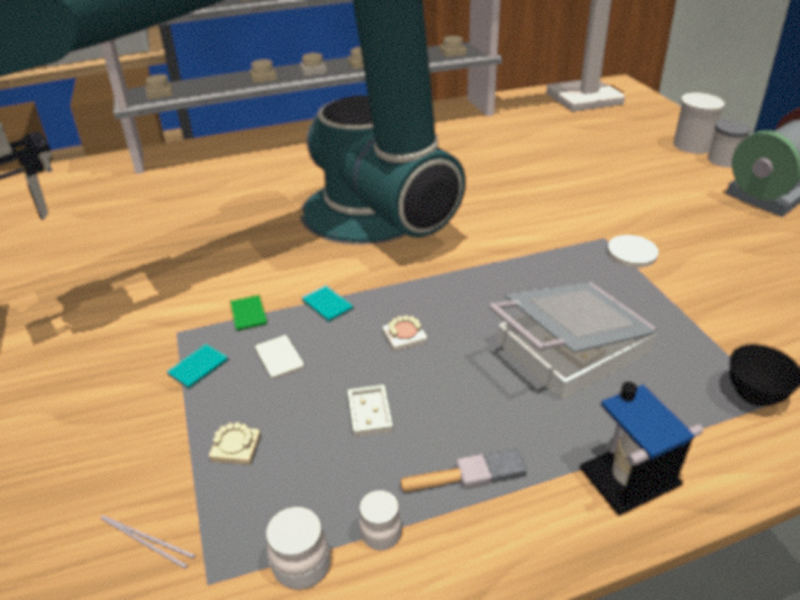

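```bash
cat > h.py <<'E'
import numpy as np, cv2
from scipy.spatial.transform import Rotation as Ro
from rig import telemetry, viewer
def cam(n, s=None):
    p=viewer.camera_params(n); K=np.array([[p['fx'],0,p['cx']],[0,p['fy'],p['cy']],[0,0,1]])
    if n=='wrist':
        T=np.eye(4); T[:3,:3]=Ro.from_euler('xyz',s['ee_rot']).as_matrix(); T[:3,3]=s['position']
        W=np.linalg.inv(T@p['T_tool_cam']); R,t=W[:3,:3],W[:3,3]
    else: R,t=p['R'],p['t']
    return K,np.array(p['dist']),np.array(R),np.array(t)
def proj(c,X):
    K,d,R,t=c; return cv2.projectPoints(np.float64(X).reshape(-1,1,3),cv2.Rodrigues(R)[0],t,K,d)[0].reshape(-1,2)
def back(c,uv,z):
    K,d,R,t=c; n=cv2.undistortPoints(np.float64(uv).reshape(-1,1,2),K,d).reshape(-1,2)
    r=np.c_[n,np.ones(len(n))]@R; o=-R.T@t; return o+r*((z-o[2])/r[:,2])[:,None]
E
python3 - <<'E'
import cv2, numpy as np
a=cv2.imread("pics/top0.png")[80:190,110:240]; b=cv2.imread("pics/scene0.png")[170:260,305:430]
cv2.imwrite("pics/c1.png",np.vstack([cv2.resize(a,None,fx=3.5,fy=3.5,interpolation=3)[:, :455]  if 0 else cv2.resize(a,(390,330),interpolation=3),cv2.resize(b,(390,281),interpolation=3)])[:600])
a=cv2.resize(a,(400,338),interpolation=3); b=cv2.resize(b,(400,288),interpolation=3)
o=np.zeros((338,800,3),np.uint8); o[:338,:400]=a; o[:288,400:]=b; cv2.imwrite("pics/c1.png",o)
E
```

```text
(no output)
```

View pics/c1.png

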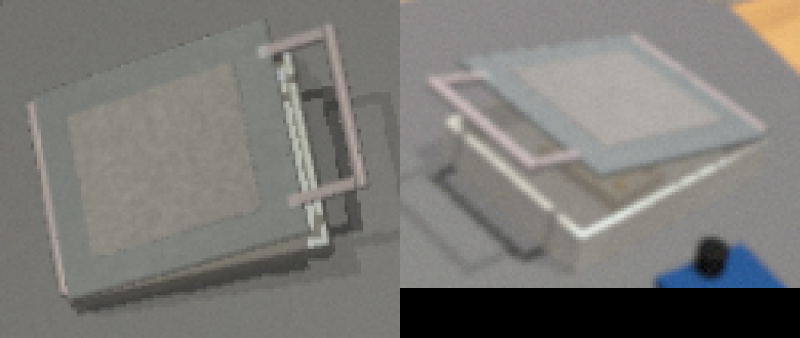

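Run:
```python
from h import *
from scipy.optimize import least_squares
T=lambda u,v:(110+u/3.077,80+v/3.077-0.3); S=lambda u,v:(305+(u-400)/3.2,170+v/3.2-.3)
L=lambda sx,r,th:(sx,.1-r*np.cos(th),.043+r*np.sin(th))
obs=[('top',T(30,101),('l',.08,0)),('top',T(66,295),('l',-.08,0)),('top',T(265,20),('l',.08,.2)),('top',T(312,235),('l',-.08,.2)),
('top',T(330,28),('l',.056,.245)),('top',T(363,186),('l',-.056,.245)),('top',T(327,244),('b',-.08,-.1,.04)),
('scene',S(765,130),('l',.08,0)),('scene',S(632,36),('l',-.08,0)),('scene',S(605,172),('l',.08,.2)),('scene',S(460,65),('l',-.08,.2)),
('scene',S(431,79),('l',-.056,.245)),('scene',S(533,165),('l',.056,.245)),('scene',S(581,237),('b',.08,-.1,.04)),('scene',S(452,120),('b',-.08,-.1,.04))]
C={n:cam(n) for n in('top','scene')}
def W(p,o):
    P=np.array(L(o[1],o[2],p[3]) if o[0]=='l' else o[1:]); c,s=np.cos(p[2]),np.sin(p[2])
    return [p[0]+c*P[0]-s*P[1],p[1]+s*P[0]+c*P[1],P[2]]
f=lambda p:np.concatenate([proj(C[n],W(p,o))[0]-uv for n,uv,o in obs])
r=least_squares(f,[.55,.15,.25,.3],loss='soft_l1'); print(r.x); print(f(r.x).reshape(-1,2).round(1))
p=r.x
for th in (p[3],np.pi/2):
  q=p.copy();q[3]=th;print('bar',W(q,('l',0,.245)),'hinge',W(q,('l',0,0)))
# trays
im=cv2.imread('pics/top0.png');hsv=cv2.cvtColor(im,cv2.COLOR_BGR2HSV)
for nm,(x0,y0,x1,y1),z in(('tray',(300,100,350,155),.014),('cover',(345,170,395,225),.010),('ma',(255,170,302,210),.01),('mb',(385,110,425,150),.01)):
    m=((im.min(2)>135)).astype(np.uint8)[y0:y1,x0:x1]
    c=max(cv2.findContours(m,0,1)[0],key=cv2.contourArea); rc=cv2.minAreaRect(cv2.convexHull(c)); b=cv2.boxPoints(rc)+[x0,y0]
    w=back(C['top'],b,z); print(nm,rc[1],w.mean(0).round(4),[np.linalg.norm(w[i]-w[i-1]).round(4) for i in range(4)],[np.degrees(np.arctan2(*(w[i]-w[i-1])[1::-1])).round(1) for i in range(4)])
```

```text
[0.56405751 0.19626135 0.22590896 0.27460453]
[[-0.  -0.9]
 [ 0.1  2.4]
 [-0.2 -0.6]
 [-1.  -0.3]
 [-0.5  1. ]
 [-0.6 -0.6]
 [ 0.4  0.1]
 [ 1.4  1.5]
 [-1.3 -0.5]
 [-1.6  0.8]
 [-0.7 -1.8]
 [ 0.8  0.9]
 [-0.2  0.1]
 [ 0.2 -0.1]
 [-2.  -0.3]]
bar [np.float64(0.5944802509561119), np.float64(0.06389195593981487), np.float64(0.10943574386822337)] hinge [np.float64(0.5416582771070592), np.float64(0.2937204376720967), np.float64(0.043)]
bar [np.float64(0.5416582771070592), np.float64(0.29372043767209666), np.float64(0.288)] hinge [np.float64(0.5416582771070592), np.float64(0.2937204376720967), np.float64(0.043)]
tray (24.331050872802734, 35.18138122558594) [ 0.5887 -0.1654  0.014 ] [np.float64(0.0571), np.float64(0.085), np.float64(0.0578), np.float64(0.0851)] [np.float64(81.2), np.float64(-9.6), np.float64(-98.7), np.float64(170.0)]
cover (35.98164749145508, 23.55941390991211) [ 0.4228 -0.2713  0.01  ] [np.float64(0.0839), np.float64(0.0565), np.float64(0.0844), np.float64(0.0562)] [np.float64(9.6), np.float64(-79.7), np.float64(-170.6), np.float64(99.8)]
ma (24.0, 25.0) [ 0.4442 -0.061   0.01  ] [np.float64(0.0559), np.float64(0.0582), np.float64(0.0559), np.float64(0.0579)] [np.float64(0.5), np.float64(-89.5), np.float64(-179.8), np.float64(90.5)]
mb (24.149532318115234, 21.0190372467041) [ 0.5907 -0.368   0.01  ] [np.float64(0.0584), np.float64(0.053), np.float64(0.059), np.float64(0.0532)] [np.float64(64.5), np.float64(-28.0), np.float64(-115.3), np.float64(151.4)]
```

Request:
{"method": "drive_tool", "body": {"moves": [{"dp":[38,70.4,-4],"spin":-0.096,"fingers":0.27},{"dp":[38,70.4,-4],"spin":-0.096,"fingers":0.27},{"dp":[38,70.4,-4],"spin":-0.096,"fingers":0.27},{"dp":[38,70.4,-4],"spin":-0.096,"fingers":0.27},{"dp":[38,70.4,-4],"spin":-0.096,"fingers":0.27},{"dp":[38,70.4,-4],"spin":-0.096,"fingers":0.27},{"dp":[38,70.4,-4],"spin":-0.096,"fingers":0.27},{"dp":[38,70.4,-4],"spin":-0.096,"fingers":0.27},{"dp":[38,70.4,-4],"spin":-0.096,"fingers":0.27},{"dp":[38,70.4,-4],"spin":-0.096,"fingers":0.27},{"dp":[38,70.4,-4],"spin":-0.096,"fingers":0.27},{"dp":[38,70.4,-4],"spin":-0.096,"fingers":0.27}], "squeeze": 40}}

```text
clock: 1.35
position: [0.4986, -0.111, 0.1887]
ee_rot: [3.141, -0.0, 0.226]
force: [0.4, -1.1, -0.2]
gripper_width: 0.0341
grasp_force: 0.0
```

Request:
{"method": "drive_tool", "body": {"moves": [{"dp":[9.6,17.6,-2.9],"spin":0,"fingers":0.27},{"dp":[9.6,17.6,-2.9],"spin":0,"fingers":0.27},{"dp":[9.6,17.6,-2.9],"spin":0,"fingers":0.27},{"dp":[9.6,17.6,-2.9],"spin":0,"fingers":0.27},{"dp":[9.6,17.6,-2.9],"spin":0,"fingers":0.27},{"dp":[9.6,17.6,-2.9],"spin":0,"fingers":0.27}]}}

```text
clock: 1.95
position: [0.594, 0.0638, 0.1589]
ee_rot: [-3.142, 0.001, 0.228]
force: [-0.3, -0.9, -0.9]
gripper_width: 0.0337
grasp_force: 0.0
```

Run:
```python
from h import *
s=telemetry.read_state(); im=viewer.read_camera('wrist')[:,:,::-1].copy()
c=cam('wrist',s); print(s['position'])
cz,sz=np.cos(.226),np.sin(.226)
B=np.array([.5945,.0639,.1094]); ax=np.array([cz,sz,0])
for q in proj(c,[B-ax*.056,B,B+ax*.056]): cv2.circle(im,tuple(int(v) for v in q),3,(0,0,255),-1); print(q)
cv2.imwrite('pics/w1.png',im)
```

```text
[0.59402948 0.06381983 0.15890708]
[260.92995771 276.19097048]
[260.94883543 209.43707692]
[260.97805789 133.12695379]
```

View pics/w1.png

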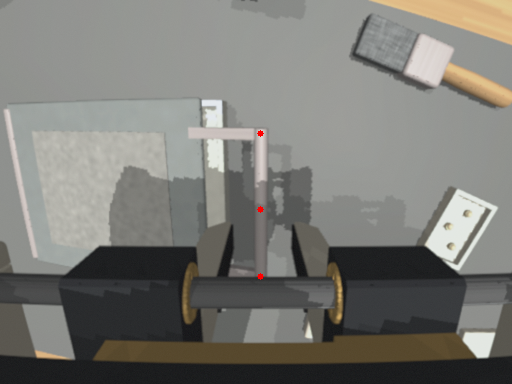

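The wrist view shows the bar running along column 261, rows 133–276. The fitted points lie on it, and the fingers (at columns 215 and 310) straddle it. I'll descend and grip.

Request:
{"method": "drive_tool", "body": {"moves": [{"dp":[0,0,-4],"spin":0,"fingers":0.27},{"dp":[0,0,-6.6],"spin":0,"fingers":0.27},{"dp":[0,0,-6.6],"spin":0,"fingers":0.27},{"dp":[0,0,-6.6],"spin":0,"fingers":1},{"dp":[0,0,-6.6],"spin":0,"fingers":1},{"dp":[0,0,-6.6],"spin":0,"fingers":1},{"dp":[0,0,-6.6],"spin":0,"fingers":1},{"dp":[0,0,-6.6],"spin":0,"fingers":1}], "squeeze": 40}}

```text
clock: 2.8
position: [0.5942, 0.0647, 0.0944]
ee_rot: [-3.139, -0.002, 0.226]
force: [-0.3, 13.2, -3.7]
gripper_width: 0.0089
grasp_force: 40.0
```

Run:
```python
import numpy as np
# arc of bar, box y dir = (-sin,cos)
th0=.2746; t=np.linspace(th0,np.pi/2,24)[1:]
d=.245*(np.cos(th0)-np.cos(t)); z=.245*(np.sin(t)-np.sin(th0))
for a,b,c in zip(t,d,z): print(round(a,2), round(-np.sin(.226)*b*100,1), round(np.cos(.226)*b*100,1), round(c*100,1))
```

```text
0.33 -0.1 0.4 1.3
0.39 -0.2 0.9 2.6
0.44 -0.3 1.4 3.9
0.5 -0.5 2.0 5.1
0.56 -0.6 2.7 6.3
0.61 -0.8 3.4 7.4
0.67 -1.0 4.3 8.6
0.73 -1.2 5.1 9.6
0.78 -1.4 6.0 10.6
0.84 -1.6 7.0 11.6
0.89 -1.8 8.0 12.5
0.95 -2.1 9.1 13.3
1.01 -2.4 10.2 14.1
1.06 -2.6 11.4 14.8
1.12 -2.9 12.6 15.4
1.18 -3.2 13.8 16.0
1.23 -3.5 15.1 16.5
1.29 -3.8 16.3 16.9
1.35 -4.1 17.6 17.2
1.4 -4.4 19.0 17.5
1.46 -4.7 20.3 17.7
1.51 -5.0 21.6 17.8
1.57 -5.3 23.0 17.9
```

Request:
{"method": "drive_tool", "body": {"moves": [{"dp":[-0.1,0.4,1.3],"spin":0,"fingers":1},{"dp":[-0.2,0.9,2.6],"spin":0,"fingers":1},{"dp":[-0.3,1.4,3.9],"spin":0,"fingers":1},{"dp":[-0.5,2.0,5.1],"spin":0,"fingers":1},{"dp":[-0.6,2.7,6.3],"spin":0,"fingers":1},{"dp":[-0.6,2.7,6.3],"spin":0,"fingers":1}]}}

```text
clock: 3.4
position: [0.588, 0.0917, 0.1584]
ee_rot: [-3.14, -0.001, 0.227]
force: [-0.8, 7.4, -3.8]
gripper_width: 0.0088
grasp_force: 40.0
```

Request:
{"method": "drive_tool", "body": {"moves": [{"dp":[-0.2,0.7,1.1],"spin":0,"fingers":1},{"dp":[-0.4,1.6,2.3],"spin":0,"fingers":1},{"dp":[-0.6,2.4,3.3],"spin":0,"fingers":1},{"dp":[-0.8,3.3,4.3],"spin":0,"fingers":1},{"dp":[-1.0,4.3,5.3],"spin":0,"fingers":1},{"dp":[-1.2,5.3,6.2],"spin":0,"fingers":1},{"dp":[-1.5,6.4,7.0],"spin":0,"fingers":1},{"dp":[-1.8,7.5,7.8],"spin":0,"fingers":1},{"dp":[-2.0,8.7,8.5],"spin":0,"fingers":1},{"dp":[-2.3,9.9,9.1],"spin":0,"fingers":1},{"dp":[-2.6,11.1,9.7],"spin":0,"fingers":1},{"dp":[-2.6,11.1,9.7],"spin":0,"fingers":1}]}}

```text
clock: 4.6
position: [0.5627, 0.202, 0.257]
ee_rot: [3.141, -0.005, 0.226]
force: [5.1, -3.7, 12.6]
gripper_width: 0.0086
grasp_force: 40.0
```

Request:
{"method": "drive_tool", "body": {"moves": [{"dp":[-0.3,1.3,0.5],"spin":0,"fingers":1},{"dp":[-0.6,2.5,0.9],"spin":0,"fingers":1},{"dp":[-0.9,3.8,1.2],"spin":0,"fingers":1},{"dp":[-1.2,5.2,1.5],"spin":0,"fingers":1},{"dp":[-1.5,6.5,1.7],"spin":0,"fingers":1},{"dp":[-1.8,7.8,1.8],"spin":0,"fingers":1},{"dp":[-2.1,9.1,1.9],"spin":0,"fingers":1},{"dp":[-2.1,9.1,1.9],"spin":0,"fingers":1},{"dp":[-2.1,9.1,1.9],"spin":0,"fingers":1}]}}

```text
clock: 5.5
position: [0.5417, 0.293, 0.2746]
ee_rot: [-3.141, -0.004, 0.226]
force: [8.5, 2.9, 5.2]
gripper_width: 0.0089
grasp_force: 40.0
```

Run:
```python
from h import *
im=viewer.read_camera('scene')[:,:,::-1].copy(); im2=viewer.read_camera('top')[:,:,::-1].copy()
cz,sz=np.cos(.226),np.sin(.226); H=np.array([.5417,.2937,.043]); ax=np.array([cz,sz,0]);up=np.array([0,0,1.])
P=[H-ax*.08,H+ax*.08,H+ax*.08+up*.2,H-ax*.08+up*.2,H+ax*.056+up*.245,H-ax*.056+up*.245]
for n,I in(('scene',im),('top',im2)):
    for q in proj(cam(n),P): cv2.circle(I,tuple(int(round(v)) for v in q),1,(0,0,255),-1)
a=cv2.resize(im[110:270,300:460],(400,400),interpolation=3); b=cv2.resize(im2[50:210,80:240],(400,400),interpolation=3)
cv2.imwrite('pics/l1.png',np.hstack([a,b]))
```

```text
(no output)
```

View pics/l1.png

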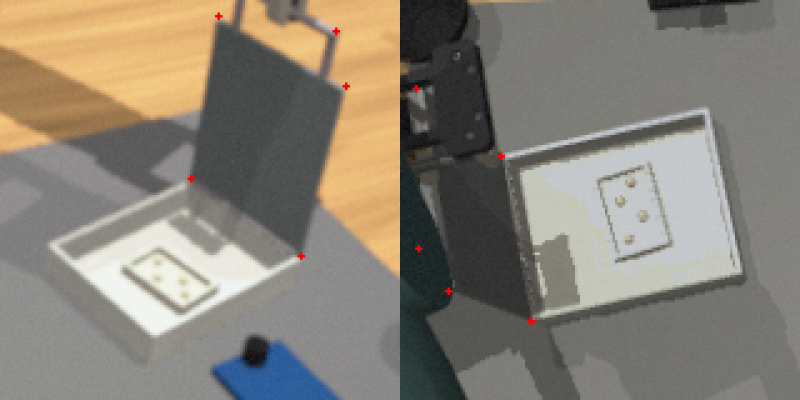

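Lid's corners coincide with the predicted upright ones (scene hinge at (191,179)/(301,256), base tray visible near the box centre). Now release, rise and look at the box.

Request:
{"method": "drive_tool", "body": {"moves": [{"dp":[0,0,0],"spin":0,"fingers":0.2},{"dp":[0,0,0],"spin":0,"fingers":0.2},{"dp":[0,0,0],"spin":0,"fingers":0.2},{"dp":[0,0,3],"spin":0,"fingers":0.2},{"dp":[0,0,7],"spin":0,"fingers":0.2},{"dp":[0,0,7],"spin":0,"fingers":0.2},{"dp":[-4,-16,7],"spin":0,"fingers":-1},{"dp":[-4,-16,7],"spin":0,"fingers":-1},{"dp":[-4,-16,7],"spin":0,"fingers":-1},{"dp":[-4,-16,7],"spin":0,"fingers":-1},{"dp":[-4,-16,-5],"spin":0,"fingers":-1},{"dp":[-4,-16,-5],"spin":0,"fingers":-1}]}}

```text
clock: 6.8
position: [0.5014, 0.1317, 0.2424]
ee_rot: [-3.141, -0.003, 0.225]
force: [0.4, -0.4, -0.7]
gripper_width: 0.0807
grasp_force: 0.0
```

Request:
{"method": "drive_tool", "body": {"moves": [{"dp":[0,0,-2],"spin":0,"fingers":-1},{"dp":[0,0,-2],"spin":0,"fingers":-1},{"dp":[0,0,-2],"spin":0,"fingers":-1}]}}

```text
clock: 7.1
position: [0.5013, 0.1323, 0.2238]
ee_rot: [-3.142, -0.001, 0.226]
force: [0.7, -1.4, 0.3]
gripper_width: 0.0929
grasp_force: 0.0
```

Run:
```python
from h import *
s=telemetry.read_state(); im=viewer.read_camera('wrist')[:,:,::-1].copy(); t=viewer.read_camera('top')[:,:,::-1].copy(); sc=viewer.read_camera('scene')[:,:,::-1].copy()
print(s['position'],s['ee_rot'])
np.save('w2.npy',np.r_[s['position'],s['ee_rot']])
cv2.imwrite('pics/w2.png',im);cv2.imwrite('pics/t2.png',t);cv2.imwrite('pics/s2.png',sc)
b=cv2.resize(sc[100:270,300:460],(361,384),interpolation=3)
cv2.imwrite('pics/v2.png',np.hstack([im[:, :430],b]))
```

```text
[0.50133899 0.1322635  0.22375521] [-3.14152062e+00 -6.13420524e-04  2.25993661e-01]
```

View pics/v2.png

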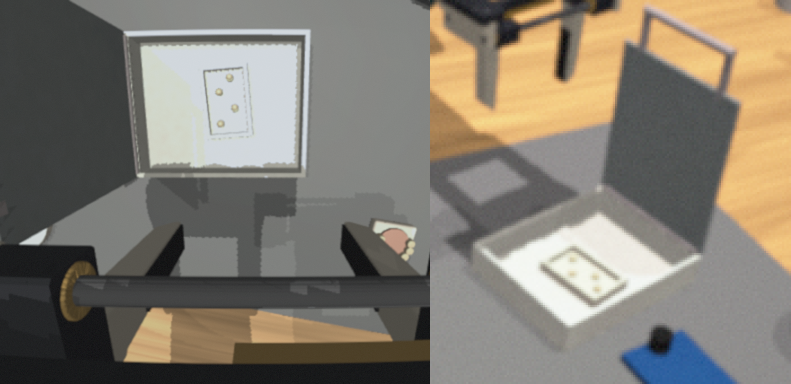

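Run:
```python
from h import *
w=np.load('w2.npy'); c=cam('wrist',dict(position=w[:3],ee_rot=w[3:]))
im=cv2.imread('pics/w2.png')
for u in [(203,69),(245,66),(252,135),(210,137),(228,101)]: print(back(c,u,.019))
print([back(c,u,.04).round(4) for u in [(125,33),(311,30),(305,177),(138,178)]])
tp=cam('top'); t=cv2.imread('pics/t2.png')
e=lambda a:cv2.createCLAHE(4,(4,4)).apply(cv2.cvtColor(a,6))
sc=cv2.imread('pics/s2.png')
q=proj(tp,back(c,(228,101),.019))[0].astype(int);q2=proj(cam('scene'),back(c,(228,101),.019))[0].astype(int); print(q,q2)
f=lambda a,q,r:cv2.resize(e(a)[q[1]-r:q[1]+r,q[0]-r:q[0]+r],(400,400),interpolation=3)
g=np.hstack([f(im,(228,101),50),f(t,q,28)]); cv2.imwrite('pics/b2.png',g)
```

```text
[[0.60185928 0.22399448 0.019     ]]
[[0.61558404 0.17754464 0.019     ]]
[[0.54080619 0.15276485 0.019     ]]
[[0.52725575 0.2016709  0.019     ]]
[[0.57316384 0.18877078 0.019     ]]
[array([[0.6188, 0.3087, 0.04  ]]), array([[0.6644, 0.1156, 0.04  ]]), array([[0.5089, 0.0813, 0.04  ]]), array([[0.4637, 0.2737, 0.04  ]])]
[172 133] [367 218]
```

View pics/b2.png

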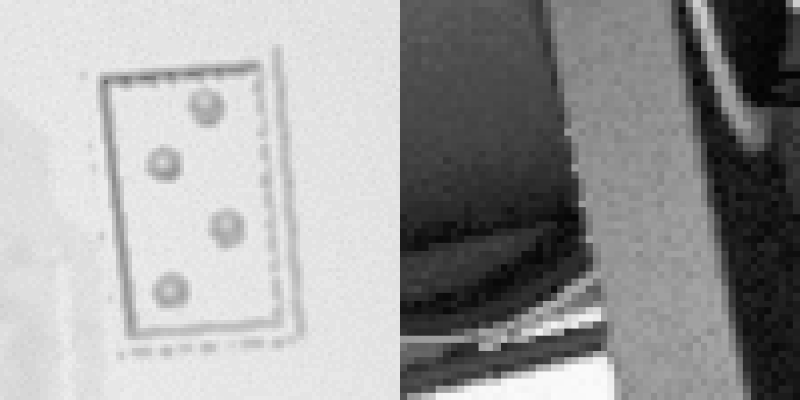

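Request:
{"method": "drive_tool", "body": {"moves": [{"dp":[3,1.6,-5],"spin":0,"fingers":-1},{"dp":[3,1.6,-10],"spin":0,"fingers":-1},{"dp":[3,1.6,-10],"spin":0,"fingers":-1},{"dp":[3,1.6,-10],"spin":0,"fingers":-1},{"dp":[3,1.6,-10],"spin":0,"fingers":-1}]}}

```text
clock: 7.75
position: [0.5319, 0.1481, 0.1256]
ee_rot: [-3.142, -0.003, 0.226]
force: [-0.0, 0.1, 1.1]
gripper_width: 0.0931
grasp_force: 0.0
```

Run:
```python
from h import *
s=telemetry.read_state(); ims=[viewer.read_camera('wrist') for _ in range(4)]; im=np.mean(ims,0).astype(np.uint8)[:,:,::-1].copy()
print(s['position'],s['ee_rot']); np.save('w3.npy',np.r_[s['position'],s['ee_rot']]); cv2.imwrite('pics/w3.png',im)
c=cam('wrist',s); q=proj(c,[.573,.1888,.019])[0].astype(int); print(q)
g=cv2.createCLAHE(4,(4,4)).apply(cv2.cvtColor(im,6)); r=72
y0=max(0,q[1]-r);x0=max(0,q[0]-r);print(x0,y0)
cv2.imwrite('pics/b3.png',cv2.resize(g[y0:y0+2*r,x0:x0+2*r],(576,576),interpolation=3))
```

```text
[0.53192421 0.14808672 0.12558984] [-3.14158245e+00 -2.82090437e-03  2.25736687e-01]
[226 137]
154 65
```

View pics/b3.png

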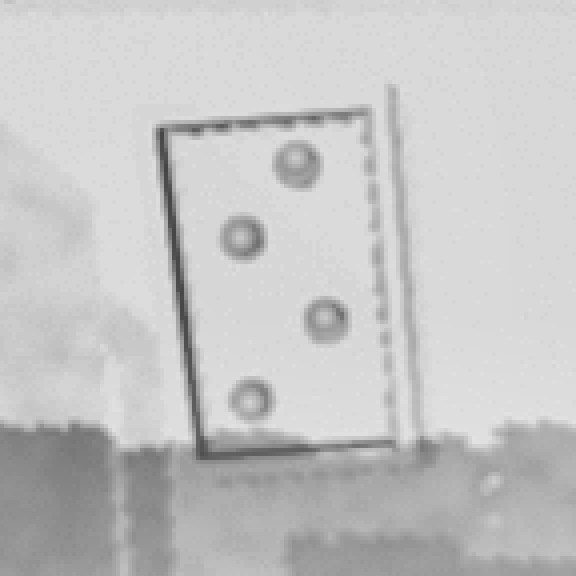

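```bash
cat >> h.py <<'E'
from scipy.optimize import least_squares
def rect(c,uv,L,W,z,yaw0):
    """uv: corners ordered (+x,+y),(+x,-y),(-x,-y),(-x,+y) of rectangle L x W at height z -> x,y,yaw"""
    P=np.array([[1,1],[1,-1],[-1,-1],[-1,1]])*[L/2,W/2]; w=back(c,uv,z)
    X=lambda p:np.c_[P@np.array([[np.cos(p[2]),np.sin(p[2])],[-np.sin(p[2]),np.cos(p[2])]])+p[:2],np.full(4,z)]
    f=lambda p:(proj(c,X(p))-uv).ravel()
    r=least_squares(f,[*w[:,:2].mean(0),yaw0]); return r.x,f(r.x).reshape(-1,2)
E
python3 - <<'E'
from h import *
w=np.load('w3.npy'); c=cam('wrist',dict(position=w[:3],ee_rot=w[3:]))
uv=np.array([(157,126),(371,108),(397,441),(201,458)])/4+[154,65]-.375
p,r=rect(c,uv,.074,.046,.019,.25); print(p,r.round(1))
b=np.array([.564,.1955]);d=p[:2]-b; print('in box',np.cos(.226)*d[0]+np.sin(.226)*d[1],-np.sin(.226)*d[0]+np.cos(.226)*d[1], p[2]-.226)
E
```

```text
[0.57288092 0.19114568 0.30297387] [[ 0.1 -0.3]
 [-0.3 -0.4]
 [ 0.5  0.6]
 [-0.4  0.2]]
in box 0.007679364601625962 -0.006233638479747127 0.07697386980432283
```

Run:
```python
from h import *
S=lambda u,v:(300+(u-430)/2.256-.3,100+v/2.259-.3)
c=cam('scene')
ob=[(S(648,11),-.056,.245),(S(733,51),.056,.245),(S(627,42),-.08,.2),(S(738,103),.08,.2),(S(602,188),-.08,0),(S(702,250),.08,0)]
def X(p,x,r):
    y=.1-r*np.cos(p[3]);z=.043+r*np.sin(p[3]);C,s=np.cos(p[2]),np.sin(p[2]); return [p[0]+C*x-s*y,p[1]+s*x+C*y,z]
f=lambda p:np.r_[np.concatenate([proj(c,X(p,x,r))[0]-u for u,x,r in ob]),(np.array(p)-[.564,.1955,.226,1.57])*[500,500,200,0]]
r=least_squares(f,[.564,.1955,.226,1.57]);print(r.x,f(r.x)[:12].reshape(-1,2).round(1))
J=np.linalg.inv(r.jac.T@r.jac)**1;print(np.sqrt(np.diag(J)))
```

```text
[0.56540706 0.1952433  0.22592318 1.55346164] [[-0.2 -0.7]
 [-0.9  0.7]
 [-0.7 -1.7]
 [ 1.2 -0.3]
 [ 0.2 -2.1]
 [ 0.2  1.8]]
[0.00124371 0.0014923  0.00473819 0.01008598]
```

Request:
{"method": "drive_tool", "body": {"moves": [{"dp":[0.7,-30.5,0],"spin":-0.386,"fingers":-1},{"dp":[0.7,-30.5,0],"spin":-0.386,"fingers":-1},{"dp":[0.7,-30.5,0],"spin":-0.386,"fingers":-1},{"dp":[0.7,-30.5,0],"spin":-0.386,"fingers":-1},{"dp":[0.7,-30.5,0],"spin":-0.386,"fingers":-1},{"dp":[0.7,-30.5,0],"spin":-0.386,"fingers":-1},{"dp":[0.7,-30.5,0],"spin":-0.386,"fingers":-1},{"dp":[0.7,-30.5,0],"spin":-0.386,"fingers":-1},{"dp":[0.7,-30.5,0],"spin":-0.386,"fingers":-1}]}}

```text
clock: 8.85
position: [0.5383, -0.1563, 0.1232]
ee_rot: [-3.141, -0.001, -0.16]
force: [1.1, 0.3, -0.4]
gripper_width: 0.0928
grasp_force: 0.0
```

Run:
```python
from h import *
s=telemetry.read_state(); ims=[viewer.read_camera('wrist') for _ in range(4)]; im=np.mean(ims,0).astype(np.uint8)[:,:,::-1].copy()
print(s['position'],s['ee_rot']); np.save('w4.npy',np.r_[s['position'],s['ee_rot']]); cv2.imwrite('pics/w4.png',im)
c=cam('wrist',s); q=proj(c,[.5887,-.1654,.014])[0].astype(int); r=72
y0=max(0,q[1]-r);x0=max(0,q[0]-r);print(q,x0,y0)
cv2.imwrite('pics/b4.png',cv2.resize(im[y0:y0+2*r,x0:x0+2*r],(576,576),interpolation=3))
```

```text
[ 0.53825554 -0.15631906  0.1232229 ] [-3.14142665e+00 -6.08191614e-04 -1.59971956e-01]
[262 134] 190 62
```

View pics/b4.png

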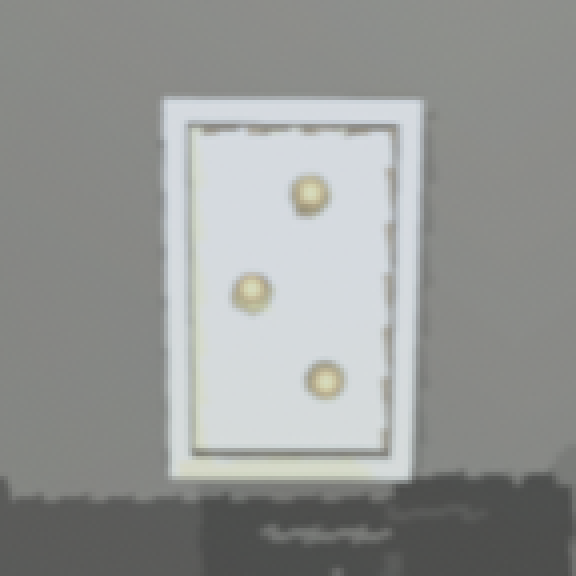

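Run:
```python
from h import *
w=np.load('w4.npy'); c=cam('wrist',dict(position=w[:3],ee_rot=w[3:]))
k=lambda l:np.array(l)/4+[190,62]-.375
for uv,L,W in((k([(187,124),(399,124),(391,455),(192,455)]),.074,.046),(k([(161,98),(424,98),(412,475),(169,475)]),.084,.056)):
    p,r=rect(c,uv,L,W,.014,-.16); print(p,r.round(1)); print('dp',p[:2]-w[:2],'spin',p[2]-w[5])
```

```text
[ 0.5880453  -0.16570369 -0.1634024 ] [[-0.1 -0.5]
 [ 0.  -0.3]
 [ 0.1  0.5]
 [ 0.   0.4]]
dp [ 0.04978976 -0.00938463] spin -0.0034304412937120055
[ 0.58842373 -0.16559606 -0.16390983] [[ 0.3 -0.5]
 [-0.4 -0.2]
 [-0.1  0.5]
 [ 0.2  0.3]]
dp [ 0.05016819 -0.009277  ] spin -0.003937874517488449
```

Request:
{"method": "drive_tool", "body": {"moves": [{"dp":[5.0,-0.9,-5],"spin":-0.004,"fingers":-1},{"dp":[5.0,-0.9,-9.5],"spin":-0.004,"fingers":-1},{"dp":[5.0,-0.9,-10],"spin":-0.004,"fingers":-1},{"dp":[5.0,-0.9,-10],"spin":-0.004,"fingers":-1},{"dp":[5.0,-0.9,-10],"spin":-0.004,"fingers":-1},{"dp":[5.0,-0.9,-10],"spin":-0.004,"fingers":-1}]}}

```text
clock: 9.65
position: [0.5889, -0.1662, 0.0253]
ee_rot: [3.141, -0.003, -0.164]
force: [-0.2, -0.1, 0.6]
gripper_width: 0.0927
grasp_force: 0.0
```

Run:
```python
from h import *
for i in range(5):
    s=telemetry.read_state(); print(s['clock'],s['position'],s['ee_rot'],s['force'])
```

```text
9.65 [ 0.58886231 -0.16615896  0.02528204] [ 3.14113384e+00 -3.05403392e-03 -1.64063765e-01] [-0.18501135 -0.13117109  0.64337285]
9.65 [ 0.58886231 -0.16615896  0.02528204] [ 3.14113384e+00 -3.05403392e-03 -1.64063765e-01] [-0.18501135 -0.13117109  0.64337285]
9.65 [ 0.58886231 -0.16615896  0.02528204] [ 3.14113384e+00 -3.05403392e-03 -1.64063765e-01] [-0.18501135 -0.13117109  0.64337285]
9.65 [ 0.58886231 -0.16615896  0.02528204] [ 3.14113384e+00 -3.05403392e-03 -1.64063765e-01] [-0.18501135 -0.13117109  0.64337285]
9.65 [ 0.58886231 -0.16615896  0.02528204] [ 3.14113384e+00 -3.05403392e-03 -1.64063765e-01] [-0.18501135 -0.13117109  0.64337285]
```

Request:
{"method": "drive_tool", "body": {"moves": [{"dp":[0,0,-1.2],"spin":0,"fingers":-1},{"dp":[0,0,-1.9],"spin":0,"fingers":-1},{"dp":[0,0,-1.9],"spin":0,"fingers":-1}], "squeeze": 20}}

```text
clock: 9.95
position: [0.5874, -0.1659, 0.0025]
ee_rot: [-3.141, 0.001, -0.164]
force: [0.1, 0.0, 0.1]
gripper_width: 0.0929
grasp_force: 0.0
```

Request:
{"method": "drive_tool", "body": {"moves": [{"dp":[0,0,0],"spin":0,"fingers":0.15},{"dp":[0,0,0],"spin":0,"fingers":0.15},{"dp":[0,0,0],"spin":0,"fingers":0.5},{"dp":[0,0,0],"spin":0,"fingers":0.5},{"dp":[0,0,0],"spin":0,"fingers":0.5}]}}

```text
clock: 10.45
position: [0.5882, -0.166, 0.0038]
ee_rot: [-3.142, -0.0, -0.164]
force: [0.2, 1.2, 1.9]
gripper_width: 0.0576
grasp_force: 0.7
```

Request:
{"method": "drive_tool", "body": {"moves": [{"dp":[0,0,0],"spin":0,"fingers":0.5},{"dp":[0,0,0],"spin":0,"fingers":0.5},{"dp":[0,0,0],"spin":0,"fingers":0.5}]}}

```text
clock: 10.75
position: [0.5882, -0.166, 0.0038]
ee_rot: [-3.142, -0.0, -0.164]
force: [-0.7, 1.3, 1.2]
gripper_width: 0.0557
grasp_force: 20.0
```

Request:
{"method": "drive_tool", "body": {"moves": [{"dp":[0,0,1],"spin":0,"fingers":0.5},{"dp":[0,0,3],"spin":0,"fingers":0.5},{"dp":[0,1,6],"spin":0,"fingers":0.5},{"dp":[0,4,6],"spin":0.05,"fingers":0.5},{"dp":[-0.3,8,6],"spin":0.12,"fingers":0.5},{"dp":[-0.5,12,6],"spin":0.2,"fingers":0.5},{"dp":[-0.7,16,6],"spin":0.28,"fingers":0.5},{"dp":[-0.9,20,6],"spin":0.36,"fingers":0.5},{"dp":[-1.2,24,6],"spin":0.44,"fingers":0.5},{"dp":[-1.4,28,6],"spin":0.467,"fingers":0.5},{"dp":[-1.5,31,6],"spin":0.467,"fingers":0.5},{"dp":[-1.5,32,6],"spin":0.467,"fingers":0.5}]}}

```text
clock: 11.95
position: [0.5728, 0.1564, 0.0643]
ee_rot: [-3.141, -0.0, 0.305]
force: [-0.5, -0.2, -1.1]
gripper_width: 0.056
grasp_force: 20.0
```

Request:
{"method": "drive_tool", "body": {"moves": [{"dp":[0,0.8,0],"spin":0,"fingers":0.5},{"dp":[0,1.6,0],"spin":0,"fingers":0.5},{"dp":[0,2.4,0],"spin":0,"fingers":0.5},{"dp":[0,3.0,0],"spin":0,"fingers":0.5},{"dp":[0,3.0,0],"spin":0,"fingers":0.5}]}}

```text
clock: 12.45
position: [0.5732, 0.1842, 0.0636]
ee_rot: [-3.142, 0.0, 0.303]
force: [-1.0, -0.6, 0.1]
gripper_width: 0.0555
grasp_force: 20.0
```

Run:
```python
from h import *
s=telemetry.read_state(); im=viewer.read_camera('wrist')[:,:,::-1].copy(); t=viewer.read_camera('top')[:,:,::-1].copy(); sc=viewer.read_camera('scene')[:,:,::-1].copy()
print(s['position'],s['ee_rot'],s['force']); np.save('w5.npy',np.r_[s['position'],s['ee_rot']]); cv2.imwrite('pics/w5.png',im)
a=cv2.resize(sc[100:270,300:460],(282,300),interpolation=3); b=cv2.resize(t[50:200,100:240],(282,300),interpolation=3)
o=np.zeros((600,794,3),np.uint8); o[:384,:512]=im; o[:300,512:]=a; o[300:,512:]=b; cv2.imwrite('pics/v5.png',o)
```

```text
[0.57317249 0.18417545 0.06364548] [-3.14154058e+00  1.30615523e-04  3.02763927e-01] [-1.03309596 -0.64044829  0.122884  ]
```

View pics/v5.png

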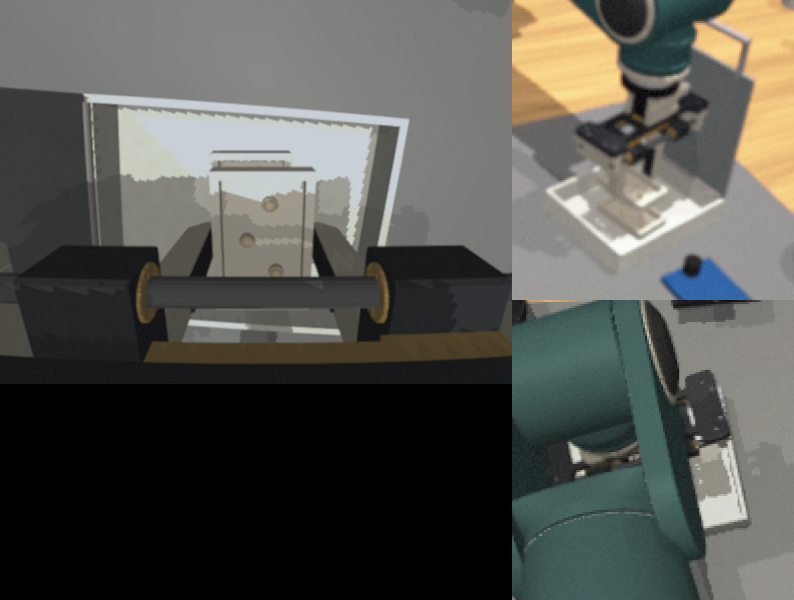

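Run:
```python
from h import *
w=np.load('w5.npy'); c=cam('wrist',dict(position=w[:3],ee_rot=w[3:]))
a=.303; R=np.array([[np.cos(a),-np.sin(a)],[np.sin(a),np.cos(a)]])
for nm,o,z in(('base',(.5729,.1911),.019),('held',w[:2],w[2]-.0038+.014)):
    P=np.array([[.042,.028],[.042,-.028]])@R.T+o; print(nm,proj(c,np.c_[P,[z,z]]).round(1))
im=cv2.imread('pics/w5.png')[138:186,196:328]; cv2.imwrite('pics/b5.png',cv2.resize(im,(792,288),interpolation=3))
```

```text
base [[210.7 152.3]
 [291.5 152.2]]
held [[206.6 170. ]
 [314.2 169.9]]
```

View pics/b5.png

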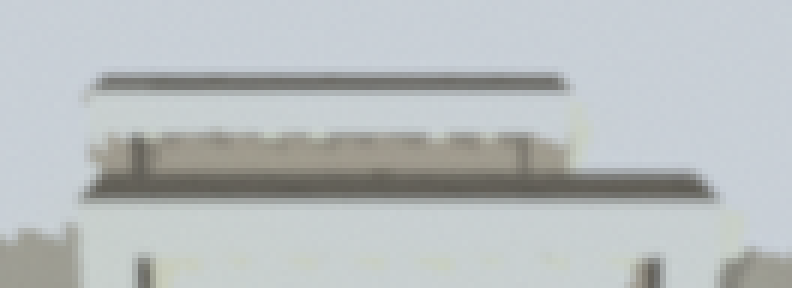

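Request:
{"method": "drive_tool", "body": {"moves": [{"dp":[-0.05,0.4,0],"spin":0,"fingers":0.5},{"dp":[-0.07,0.8,0],"spin":0,"fingers":0.5},{"dp":[-0.07,0.8,-1.5],"spin":0,"fingers":0.5},{"dp":[-0.07,0.8,-3],"spin":0,"fingers":0.5},{"dp":[-0.07,0.8,-3.5],"spin":0,"fingers":0.5},{"dp":[-0.07,0.8,-3.5],"spin":0,"fingers":0.5},{"dp":[-0.07,0.8,-3.5],"spin":0,"fingers":0.5}]}}

```text
clock: 13.3
position: [0.5725, 0.1919, 0.0286]
ee_rot: [-3.142, 0.0, 0.303]
force: [-0.4, 0.1, -0.5]
gripper_width: 0.0557
grasp_force: 20.0
```

Run:
```python
from h import *
s=telemetry.read_state(); print(s['position'],s['ee_rot'],s['force']); np.save('w6.npy',np.r_[s['position'],s['ee_rot']])
im=viewer.read_camera('wrist')[:,:,::-1]; cv2.imwrite('pics/w6.png',im)
c=cam('wrist',s); a=.303; R=np.array([[np.cos(a),-np.sin(a)],[np.sin(a),np.cos(a)]])
for nm,o,z in(('base',(.5729,.1911),.019),('held',s['position'][:2],s['position'][2]-.0038+.014)):
    P=np.array([[.042,.028],[.042,-.028]])@R.T+o; print(nm,proj(c,np.c_[P,[z,z]]).round(1))
g=cv2.cvtColor(im,6).astype(int)
print(g[140:190,262]); 
for r in (158,166,175,180): print(r,g[r,190:230],g[r,290:325])
```

```text
[0.57245486 0.19193585 0.02863039] [-3.14153843e+00  2.24542834e-04  3.02722149e-01] [-0.41612478  0.13627862 -0.45768334]
base [[214.1 163.2]
 [310.2 163.1]]
held [[206.6 170. ]
 [314.2 169.9]]
[198 198 198 198 197 199 198 198 198 198 199 198 198 198 198 198 198 198
 200 189 142 100  95 128 175 177 144 109  94  89 107 157 188 197 197 197
 197 198 197 196 197 196 197 197 198 197 198 197 198 198]
158 [197 198 197 199 198 197 199 197 198 198 199 198 199 198 197 198 197 199
 199 197 199 198 198 198 199 197 199 199 200 199 199 200 200 200 200 201
 200 200 200 199] [200 200 196 197 199 200 199 200 199 200 200 200 199 199 199 199 199 199
 199 198 199 198 199 199 198 199 198 198 198 198 198 197 199 198 198]
166 [199 197 199 198 198 199 198 197 198 198 197 197 198 198 197 198 199 197
 190 173 158 151 143 134 130 131 132 134 142 152 155 158 163 163 164 161
 151 137 132 133] [151 153 158 163 163 163 161 148 135 133 135 143 152 155 159 164 164 164
 164 163 165 171 185 194 199 197 197 198 198 197 198 197 198 198 199]
175 [198 197 198 198 197 198 198 197 199 198 198 197 198 199 197 198 198 198
 197 197 197 197 198 197 197 197 197 198 196 197 197 196 198 196 197 197
 198 196 196 197] [196 197 197 197 197 198 197 197 197 197 198 197 197 197 197 197 197 197
 198 197 198 197 196 198 197 197 196 196 196 197 198 198 197 199 198]
180 [199 199 197 197 198 199 198 199 197 198 199 198 198 199 198 199 198 198
 197 196 197 197 197 196 197 198 198 196 188 175 175 185 194 196 197 195
 192 192 195 196] [197 197 196 197 197 197 197 196 196 197 196 191 187 182 176 174 185 196
 197 197 197 197 198 197 197 197 196 197 197 198 198 198 198 199 197]
```

Run:
```python
import cv2,numpy as np
g=cv2.cvtColor(cv2.imread('pics/w6.png'),6).astype(float)
for r in range(159,173):
    x=g[r]; i=np.arange(195,330); d=(198-x[195:330]).clip(0)
    t=30; k=np.where(d>t)[0]
    if len(k): 
        def cr(a,b): return 195+a+(t-d[a])/(d[b]-d[a])*(b-a)
        l=cr(k[0]-1,k[0]); rr=cr(k[-1]+1,k[-1]); print(r,round(l,1),round(rr,1),round((l+rr)/2,2))
```

```text
160 216.0 306.2 261.09
161 215.1 307.1 261.11
162 213.8 307.8 260.8
163 212.9 308.1 260.52
164 212.4 299.5 255.96
165 209.6 300.2 254.94
166 209.3 310.5 259.92
167 210.1 312.5 261.31
168 210.2 313.6 261.88
169 209.6 314.5 262.06
170 209.0 315.1 262.04
171 209.2 314.6 261.94
```

Request:
{"method": "drive_tool", "body": {"moves": [{"dp":[0.02,0.05,0],"spin":0,"fingers":0.5},{"dp":[0.02,0.05,-0.2],"spin":0,"fingers":0.5},{"dp":[0.02,0.05,-0.35],"spin":0,"fingers":0.5},{"dp":[0.02,0.05,-0.45],"spin":0,"fingers":0.5},{"dp":[0.02,0.05,-0.45],"spin":0,"fingers":0.5}]}}

```text
clock: 13.85
position: [0.5725, 0.1925, 0.024]
ee_rot: [-3.142, 0.0, 0.303]
force: [0.1, 1.0, -0.9]
gripper_width: 0.0558
grasp_force: 20.0
```

Request:
{"method": "drive_tool", "body": {"moves": [{"dp":[0,0,-0.05],"spin":0,"fingers":0.5},{"dp":[0,0,-0.1],"spin":0,"fingers":0.5},{"dp":[0,0,-0.1],"spin":0,"fingers":0.5}]}}

```text
clock: 14.15
position: [0.5726, 0.1925, 0.0231]
ee_rot: [-3.142, 0.0, 0.303]
force: [-0.2, 0.3, -0.4]
gripper_width: 0.0562
grasp_force: 20.0
```

Request:
{"method": "drive_tool", "body": {"moves": [{"dp":[0,0,-0.05],"spin":0,"fingers":0.5},{"dp":[0,0,-0.05],"spin":0,"fingers":0.5},{"dp":[0,0,-0.05],"spin":0,"fingers":0.5}]}}

```text
clock: 14.45
position: [0.5727, 0.1925, 0.0228]
ee_rot: [-3.142, -0.0, 0.303]
force: [-0.9, -1.1, -0.0]
gripper_width: 0.0558
grasp_force: 20.0
```

Request:
{"method": "drive_tool", "body": {"moves": [{"dp":[0,0,-0.05],"spin":0,"fingers":0.5},{"dp":[0,0,-0.05],"spin":0,"fingers":0.5},{"dp":[0,0,-0.05],"spin":0,"fingers":0.5}]}}

```text
clock: 14.75
position: [0.5727, 0.1925, 0.0228]
ee_rot: [3.142, -0.0, 0.303]
force: [-3.7, -1.6, 7.2]
gripper_width: 0.0556
grasp_force: 20.0
```

Request:
{"method": "drive_tool", "body": {"moves": [{"dp":[0,0,0.05],"spin":0,"fingers":-0.25},{"dp":[0,0,0.05],"spin":0,"fingers":-0.4},{"dp":[0,0,0.05],"spin":0,"fingers":-0.6},{"dp":[0,0,0.05],"spin":0,"fingers":-0.6}]}}

```text
clock: 15.15
position: [0.5726, 0.1925, 0.0226]
ee_rot: [3.142, 0.0, 0.303]
force: [-0.4, 0.1, -0.2]
gripper_width: 0.0732
grasp_force: 0.0
```

Request:
{"method": "drive_tool", "body": {"moves": [{"dp":[0,0,2],"spin":0,"fingers":-0.6},{"dp":[0,-3,6],"spin":0,"fingers":-0.6},{"dp":[-4,-5.5,10.3],"spin":0,"fingers":-1},{"dp":[-4,-5.5,10.3],"spin":0,"fingers":-1},{"dp":[-4,-5.5,10.3],"spin":0,"fingers":-1},{"dp":[-4,-5.5,10.3],"spin":0,"fingers":-1}]}}

```text
clock: 15.75
position: [0.5327, 0.1377, 0.1248]
ee_rot: [-3.141, 0.0, 0.303]
force: [0.1, 0.3, -0.4]
gripper_width: 0.0926
grasp_force: 0.0
```

Run:
```python
from h import *
s=telemetry.read_state(); im=np.mean([viewer.read_camera('wrist') for _ in range(4)],0).astype(np.uint8)[:,:,::-1].copy()
print(s['position'],s['ee_rot']); np.save('w7.npy',np.r_[s['position'],s['ee_rot']]); cv2.imwrite('pics/w7.png',im)
c=cam('wrist',s); a=.303; R=np.array([[np.cos(a),-np.sin(a)],[np.sin(a),np.cos(a)]])
# score top rim/ base edges: search pose maximizing gradient along projected recess rectangle
g=cv2.GaussianBlur(cv2.createCLAHE(4,(4,4)).apply(cv2.cvtColor(im,6)),(0,0),.8); M=np.hypot(cv2.Sobel(g,5,1,0),cv2.Sobel(g,5,0,1)).astype(np.float32)
u=np.linspace(-1,1,60); 
def score(p,L,W,z):
    P=np.r_[np.c_[u*L/2,np.full(60,W/2)],np.c_[u*L/2,np.full(60,-W/2)],np.c_[np.full(60,L/2),u*W/2],np.c_[np.full(60,-L/2),u*W/2]]
    r=np.array([[np.cos(p[2]),-np.sin(p[2])],[np.sin(p[2]),np.cos(p[2])]]); q=proj(c,np.c_[P@r.T+p[:2],np.full(240,z)]).astype(np.float32)
    return np.minimum(cv2.remap(M,q[:,:1].copy(),q[:,1:].copy(),1),250).mean()
best=max((score((x,y,t),.074,.046,.033),x,y,t) for x in np.arange(.566,.580,.0005) for y in np.arange(.184,.199,.0005) for t in np.arange(.26,.35,.01))
print('top tray',best,score((.5729,.1911,.303),.074,.046,.033))
```

```text
[0.53271639 0.13772987 0.12477249] [-3.14147013e+00  3.60318530e-04  3.02814729e-01]
top tray (np.float32(159.55362), np.float64(0.5724999999999992), np.float64(0.1915), np.float64(0.30000000000000004)) 159.51797
```

Run:
```python
from h import *
def run(f,L,W,z,x0,y0,a0,tag):
    w=np.load(f+'.npy'); im=cv2.imread('pics/'+f+'.png'); c=cam('wrist',dict(position=w[:3],ee_rot=w[3:]))
    g=cv2.GaussianBlur(cv2.createCLAHE(4,(4,4)).apply(cv2.cvtColor(im,6)),(0,0),.8); M=np.hypot(cv2.Sobel(g,5,1,0),cv2.Sobel(g,5,0,1)).astype(np.float32)
    u=np.linspace(-1,1,60); P=np.r_[np.c_[u*L/2,np.full(60,W/2)],np.c_[u*L/2,np.full(60,-W/2)],np.c_[np.full(60,L/2),u*W/2],np.c_[np.full(60,-L/2),u*W/2]]
    def score(p):
        r=np.array([[np.cos(p[2]),-np.sin(p[2])],[np.sin(p[2]),np.cos(p[2])]]); q=proj(c,np.c_[P@r.T+p[:2],np.full(240,z)]).astype(np.float32)
        return np.minimum(cv2.remap(M,q[:,:1].copy(),q[:,1:].copy(),1),250).mean()
    R=sorted(((score((x,y,t)),x,y,t) for x in np.arange(x0-.005,x0+.005,.0005) for y in np.arange(y0-.005,y0+.005,.0005) for t in np.arange(a0-.03,a0+.03,.006)),reverse=True)[:8]
    print(tag,np.mean(R,0).round(4))
run('w3',.074,.046,.019,.5729,.1911,.303,'base recess'); run('w7',.074,.046,.033,.5729,.1911,.303,'top recess')
run('w4',.074,.046,.014,.588,-.1656,-.163,'loose recess')
```

```text
base recess [155.8666   0.5724   0.1918   0.3075]
top recess [158.6461   0.5725   0.1917   0.3023]
loose recess [135.5063   0.5867  -0.1706  -0.166 ]
```

Request:
{"method": "drive_tool", "body": {"moves": [{"dp":[-15.9,-41.8,0],"spin":-0.133,"fingers":-1},{"dp":[-15.9,-41.8,0],"spin":-0.133,"fingers":-1},{"dp":[-15.9,-41.8,0],"spin":-0.133,"fingers":-1},{"dp":[-15.9,-41.8,0],"spin":-0.133,"fingers":-1},{"dp":[-15.9,-41.8,0],"spin":-0.133,"fingers":-1},{"dp":[-15.9,-41.8,0],"spin":-0.133,"fingers":-1},{"dp":[-15.9,-41.8,0],"spin":-0.133,"fingers":-1},{"dp":[-15.9,-41.8,0],"spin":-0.133,"fingers":-1},{"dp":[-15.9,-41.8,0],"spin":-0.133,"fingers":-1},{"dp":[-15.9,-41.8,0],"spin":-0.133,"fingers":-1},{"dp":[-15.9,-41.8,0],"spin":-0.133,"fingers":-1}]}}

```text
clock: 17.05
position: [0.3733, -0.281, 0.1249]
ee_rot: [-3.14, 0.001, 0.168]
force: [-0.1, 0.7, 0.4]
gripper_width: 0.0931
grasp_force: 0.0
```

Run:
```python
from h import *
s=telemetry.read_state(); im=np.mean([viewer.read_camera('wrist') for _ in range(3)],0).astype(np.uint8)[:,:,::-1].copy()
w=np.r_[s['position'],s['ee_rot']]; np.save('w8.npy',w); cv2.imwrite('pics/w8.png',im); c=cam('wrist',s); print(w.round(4))
q=proj(c,[.4228,-.2713,.01])[0]; print(q)
m=(im.min(2)>140).astype(np.uint8); n,l,st,ce=cv2.connectedComponentsWithStats(m); k=l[int(q[1]),int(q[0])]; print(k,st[k],ce[k])
ct=cv2.findContours((l==k).astype(np.uint8),0,1)[0][0]; b=cv2.boxPoints(cv2.minAreaRect(ct))
ap=cv2.approxPolyDP(ct,4,True)[:,0]; print(b,ap.tolist(),im[int(q[1]),int(q[0])], cv2.contourArea(ct))
# order: far-left(+x,+y), far-right, near-right, near-left; convex hull subpixel by line fits
h=ct[:,0].astype(float)
def order(v): v=v[np.argsort(v[:,1])]; t=v[:2][np.argsort(v[:2,0])]; d=v[2:][np.argsort(v[2:,0])[::-1]]; return np.r_[t,d]
B=order(b)
def line(a,z):
    d=(z-a)/np.linalg.norm(z-a); t=(h-a)@d; e=abs((h-a)@[-d[1],d[0]]); k=(e<4)&(t>6)&(t<np.linalg.norm(z-a)-6)
    vx,vy,x,y=cv2.fitLine(h[k].astype(np.float32),cv2.DIST_HUBER,0,.01,.01).ravel(); return np.cross([x,y,1],[x+vx,y+vy,1])
Ls=[line(B[i],B[(i+1)%4]) for i in range(4)]
C=[]
for i in range(4): x=np.cross(Ls[i-1],Ls[i]); C.append(x[:2]/x[2])
C=np.array(C); print(C.round(1))
p,r=rect(c,C,.084,.056,.010,.17); print(p.round(4),r.round(1)); print('dp cm',((p[:2]-w[:2])*100).round(2),'spin',p[2]-w[5])
```

```text
[ 3.7330e-01 -2.8100e-01  1.2490e-01 -3.1402e+00  8.0000e-04  1.6750e-01]
[259.74614072 134.52901709]
5 [ 228   89   65   92 5657] [259.58458547 133.30281068]
[[228.      179.99997]
 [228.       88.99999]
 [292.       89.     ]
 [292.      179.99997]] [[228, 89], [231, 178], [286, 180], [292, 91]] [220 217 212] 5507.5
[[227.8  89. ]
 [291.6  89. ]
 [289.  179. ]
 [230.2 179. ]]
[ 0.4218 -0.2714  0.1648] [[ 0.  -1.4]
 [-0.1 -1.3]
 [ 0.2  1.7]
 [-0.2  1.5]]
dp cm [4.85 0.97] spin -0.002744056850253085
```

Run:
```python
from h import *
im=cv2.imread('pics/w8.png'); print(im[82:96,260].tolist()); print(im[170:192,260].tolist()); print(im[120,222:234].tolist(),im[120,284:298].tolist())
w=np.load('w8.npy'); c=cam('wrist',dict(position=w[:3],ee_rot=w[3:]))
for z in (.008,.01,.012): print(back(c,[(227.8,120),(291,120)],z), back(c,[(260,88.5),(260,179.5)],z))
```

```text
[[135, 138, 136], [134, 137, 136], [134, 137, 136], [135, 138, 137], [134, 137, 136], [132, 135, 134], [137, 143, 141], [168, 176, 173], [209, 211, 205], [222, 217, 213], [222, 217, 212], [222, 217, 211], [222, 217, 212], [222, 217, 212]]
[[217, 217, 212], [217, 217, 211], [218, 217, 212], [217, 217, 212], [216, 217, 212], [217, 217, 213], [215, 216, 210], [201, 205, 199], [171, 180, 181], [151, 164, 168], [137, 149, 153], [113, 121, 123], [95, 98, 99], [92, 94, 94], [105, 108, 107], [123, 125, 124], [120, 122, 122], [102, 104, 103], [92, 94, 93], [90, 92, 90], [90, 92, 91], [90, 92, 90]]
[[134, 138, 136], [135, 137, 136], [134, 137, 136], [134, 137, 136], [134, 137, 135], [129, 133, 131], [132, 137, 137], [159, 166, 165], [199, 201, 198], [220, 217, 212], [221, 217, 212], [221, 217, 212]] [[222, 217, 212], [222, 217, 212], [222, 217, 212], [223, 218, 213], [221, 217, 211], [210, 209, 203], [181, 184, 180], [147, 152, 150], [131, 134, 133], [130, 133, 133], [133, 135, 135], [133, 136, 135], [132, 135, 134], [132, 134, 134]]
[[ 0.43073839 -0.24057032  0.008     ]
 [ 0.44025875 -0.29711239  0.008     ]] [[ 0.46257854 -0.26487648  0.008     ]
 [ 0.38097742 -0.27849885  0.008     ]]
[[ 0.43083904 -0.24077783  0.01      ]
 [ 0.44029203 -0.29691978  0.01      ]] [[ 0.46245387 -0.26491199  0.01      ]
 [ 0.38143019 -0.27843796  0.01      ]]
[[ 0.43093968 -0.24098534  0.012     ]
 [ 0.4403253  -0.29672718  0.012     ]] [[ 0.4623292  -0.2649475   0.012     ]
 [ 0.38188297 -0.27837707  0.012     ]]
```

Request:
{"method": "drive_tool", "body": {"moves": [{"dp":[4.8,0.95,-5],"spin":-0.003,"fingers":-0.8},{"dp":[4.8,0.95,-9.5],"spin":-0.003,"fingers":-0.8},{"dp":[4.8,0.95,-10.5],"spin":-0.003,"fingers":-0.8},{"dp":[4.8,0.95,-10.5],"spin":-0.003,"fingers":-0.8},{"dp":[4.8,0.95,-10.5],"spin":-0.003,"fingers":-0.8},{"dp":[4.8,0.95,-10.5],"spin":-0.003,"fingers":-0.8}]}}

```text
clock: 17.8
position: [0.4225, -0.2712, 0.0226]
ee_rot: [3.14, -0.002, 0.167]
force: [-0.2, 0.6, 0.2]
gripper_width: 0.0839
grasp_force: 0.0
```

Request:
{"method": "drive_tool", "body": {"moves": [{"dp":[-0.06,0,-1.2],"spin":0,"fingers":-0.8},{"dp":[-0.06,0,-1.85],"spin":0,"fingers":-0.8},{"dp":[-0.06,0,-1.85],"spin":0,"fingers":-0.8},{"dp":[-0.06,0,-1.85],"spin":0,"fingers":0.1},{"dp":[-0.06,0,-1.85],"spin":0,"fingers":0.1},{"dp":[-0.06,0,-1.85],"spin":0,"fingers":0.5},{"dp":[-0.06,0,-1.85],"spin":0,"fingers":0.5},{"dp":[-0.06,0,-1.85],"spin":0,"fingers":0.5},{"dp":[-0.06,0,-1.85],"spin":0,"fingers":0.5},{"dp":[-0.06,0,-1.85],"spin":0,"fingers":0.5}], "squeeze": 20}}

```text
clock: 18.8
position: [0.4211, -0.2711, 0.0023]
ee_rot: [3.141, -0.0, 0.167]
force: [-0.2, 0.3, 3.2]
gripper_width: 0.0556
grasp_force: 20.0
```

Request:
{"method": "drive_tool", "body": {"moves": [{"dp":[0,0,1],"spin":0,"fingers":0.5},{"dp":[0,0,4],"spin":0,"fingers":0.5},{"dp":[0.5,1.5,7.3],"spin":0,"fingers":0.5},{"dp":[1.6,5,7.3],"spin":0.02,"fingers":0.5},{"dp":[3.1,9.5,7.3],"spin":0.04,"fingers":0.5},{"dp":[4.6,14,7.3],"spin":0.06,"fingers":0.5},{"dp":[6.1,18.5,7.3],"spin":0.08,"fingers":0.5},{"dp":[7.6,23,7.3],"spin":0.1,"fingers":0.5},{"dp":[9.1,27.5,7.3],"spin":0.12,"fingers":0.5},{"dp":[10.5,32,7.3],"spin":0.136,"fingers":0.5},{"dp":[12,36.5,7.3],"spin":0.136,"fingers":0.5},{"dp":[13,39.5,7.3],"spin":0.136,"fingers":0.5}]}}

```text
clock: 20.0
position: [0.5514, 0.1268, 0.0758]
ee_rot: [-3.141, -0.001, 0.304]
force: [-0.0, -0.9, -0.3]
gripper_width: 0.0558
grasp_force: 20.0
```

Request:
{"method": "drive_tool", "body": {"moves": [{"dp":[0.7,2,0],"spin":0,"fingers":0.5},{"dp":[1.4,4,0],"spin":0,"fingers":0.5},{"dp":[2,5.5,0],"spin":0,"fingers":0.5},{"dp":[2.15,6.2,0],"spin":0,"fingers":0.5},{"dp":[2.15,6.2,-1],"spin":0,"fingers":0.5},{"dp":[2.15,6.2,-2],"spin":0,"fingers":0.5},{"dp":[2.15,6.2,-2],"spin":0,"fingers":0.5},{"dp":[2.15,6.2,-2],"spin":0,"fingers":0.5}]}}

```text
clock: 20.8
position: [0.5722, 0.1853, 0.0547]
ee_rot: [3.142, 0.001, 0.302]
force: [-0.5, 0.1, -1.4]
gripper_width: 0.0557
grasp_force: 20.0
```

```bash
cat > e.py <<'E'
from h import *
import sys
f=sys.argv[1]; s=telemetry.read_state(); im=np.mean([viewer.read_camera('wrist') for _ in range(4)],0).astype(np.uint8)[:,:,::-1].copy()
w=np.r_[s['position'],s['ee_rot']]; np.save(f+'.npy',w); cv2.imwrite(f'pics/{f}.png',im); c=cam('wrist',s); print(w.round(4),s['force'].round(1))
a=w[5]; R=np.array([[np.cos(a),-np.sin(a)],[np.sin(a),np.cos(a)]])
for nm,o,z in(('tray',(.5725,.1916),.033),('held',w[:2],w[2]-.0025+.010)):
    P=np.array([[.042,.028],[.042,-.028]])@R.T+o; print(nm,proj(c,np.c_[P,[z,z]]).round(1))
g=cv2.cvtColor(im,6).astype(float); print('col240',g[145:185,240].astype(int)); print('col280',g[145:185,280].astype(int))
t=30
for r in range(145,185):
    d=(198-g[r,195:330]).clip(0); k=np.where(d>t)[0]
    if len(k)>20:
        cr=lambda a,b:195+a+(t-d[a])/(d[b]-d[a])*(b-a)
        if k[0]>0 and k[-1]<134: l=cr(k[0]-1,k[0]); q=cr(k[-1]+1,k[-1]); print(r,round(l,1),round(q,1),round((l+q)/2,2),len(k))
E
python3 e.py w9
```

```text
[5.7220e-01 1.8530e-01 5.4700e-02 3.1415e+00 9.0000e-04 3.0210e-01] [-0.5  0.1 -1.4]
tray [[205.8 156.7]
 [296.2 156.6]]
held [[207.5 169. ]
 [313.4 169. ]]
col240 [204 203 203 203 204 199 169 126 103 100  96 103 138 183 201 201 193 177
 168 159 140 111 106 140 179 198 202 202 202 202 202 202 202 202 202 202
 202 203 202 202]
col280 [203 203 203 203 204 198 165 121 102 100  97 102 137 184 201 203 203 200
 185 162 139 110 104 138 178 197 202 203 202 202 202 202 202 202 202 202
 202 202 202 202]
152 212.1 292.6 252.37 80
153 210.8 293.5 252.14 83
154 209.8 294.2 251.98 85
155 208.8 294.8 251.84 86
156 207.9 295.6 251.73 88
157 207.7 295.7 251.68 88
163 217.2 295.1 256.15 34
164 211.9 295.6 253.72 82
165 211.4 296.7 254.07 85
166 211.3 311.5 261.4 100
167 210.7 312.5 261.64 102
168 210.4 313.1 261.75 103
```

Request:
{"method": "drive_tool", "body": {"moves": [{"dp":[-0.06,0.4,0],"spin":0,"fingers":0.5},{"dp":[-0.06,0.65,0],"spin":0,"fingers":0.5},{"dp":[-0.06,0.65,-0.8],"spin":0,"fingers":0.5},{"dp":[-0.06,0.65,-1.5],"spin":0,"fingers":0.5},{"dp":[-0.06,0.65,-1.5],"spin":0,"fingers":0.5},{"dp":[-0.06,0.65,-1.5],"spin":0,"fingers":0.5}]}}

```text
clock: 21.6
position: [0.5717, 0.1924, 0.0397]
ee_rot: [3.142, 0.001, 0.303]
force: [0.7, 0.4, -1.7]
gripper_width: 0.0558
grasp_force: 20.0
```

```bash
python3 e.py w10
```

```text
[5.7170e-01 1.9240e-01 3.9700e-02 3.1416e+00 8.0000e-04 3.0280e-01] [ 0.7  0.4 -1.7]
tray [[213.4 163.4]
 [311.  163.4]]
held [[207.5 169. ]
 [313.4 169. ]]
col240 [200 200 200 200 200 200 200 200 200 200 196 168 122  96  99 104  98  92
 112 155 155 120 105 138 176 194 199 199 200 199 200 199 199 200 199 200
 199 199 199 199]
col280 [200 200 200 200 200 200 200 200 200 201 198 177 133 100  98 105 100  92
 110 155 162 126 105 134 175 195 199 200 199 199 200 199 199 199 199 200
 199 199 199 199]
157 219.3 304.9 262.1 85
158 218.3 305.9 262.09 87
159 217.0 306.8 261.87 90
160 216.2 307.6 261.94 91
161 215.0 308.6 261.81 93
162 213.0 309.6 261.28 97
163 212.7 310.2 261.46 98
164 212.7 309.8 261.27 97
165 212.3 309.6 260.96 97
166 211.5 311.6 261.59 100
167 211.1 312.6 261.86 101
168 210.7 313.2 261.98 103
```

Request:
{"method": "drive_tool", "body": {"moves": [{"dp":[0,0,-0.15],"spin":0,"fingers":0.5},{"dp":[0,0,-0.3],"spin":0,"fingers":0.5},{"dp":[0,0,-0.35],"spin":0,"fingers":0.5},{"dp":[0,0,-0.35],"spin":0,"fingers":0.5}]}}

```text
clock: 22.2
position: [0.5718, 0.1925, 0.0365]
ee_rot: [-3.142, 0.0, 0.303]
force: [0.4, -0.0, -1.0]
gripper_width: 0.0556
grasp_force: 20.0
```

Request:
{"method": "drive_tool", "body": {"moves": [{"dp":[0,0,-0.05],"spin":0,"fingers":0.5},{"dp":[0,0,-0.05],"spin":0,"fingers":0.5},{"dp":[0,0,-0.05],"spin":0,"fingers":0.5}]}}

```text
clock: 22.5
position: [0.5719, 0.1925, 0.0362]
ee_rot: [-3.142, -0.0, 0.303]
force: [0.5, -0.6, -1.0]
gripper_width: 0.0557
grasp_force: 20.0
```

Request:
{"method": "drive_tool", "body": {"moves": [{"dp":[0,0,-0.05],"spin":0,"fingers":0.5},{"dp":[0,0,-0.05],"spin":0,"fingers":0.5},{"dp":[0,0,-0.05],"spin":0,"fingers":0.5}]}}

```text
clock: 22.8
position: [0.5719, 0.1925, 0.0357]
ee_rot: [3.142, 0.0, 0.303]
force: [0.6, -0.3, -1.6]
gripper_width: 0.0556
grasp_force: 20.0
```

Request:
{"method": "drive_tool", "body": {"moves": [{"dp":[0,0,-0.04],"spin":0,"fingers":0.5},{"dp":[0,0,-0.04],"spin":0,"fingers":0.5},{"dp":[0,0,-0.04],"spin":0,"fingers":0.5}]}}

```text
clock: 23.1
position: [0.572, 0.1925, 0.0354]
ee_rot: [-3.142, -0.0, 0.303]
force: [0.3, 0.7, 0.6]
gripper_width: 0.0556
grasp_force: 20.0
```

Request:
{"method": "drive_tool", "body": {"moves": [{"dp":[0,0,-0.04],"spin":0,"fingers":0.5},{"dp":[0,0,-0.04],"spin":0,"fingers":0.5},{"dp":[0,0,-0.04],"spin":0,"fingers":0.5}]}}

```text
clock: 23.4
position: [0.572, 0.1925, 0.0353]
ee_rot: [-3.142, -0.0, 0.303]
force: [-2.5, -0.9, 4.6]
gripper_width: 0.0555
grasp_force: 20.0
```

Contact (4.6 N). I'll release, back off and check.

Request:
{"method": "drive_tool", "body": {"moves": [{"dp":[0,0,0.03],"spin":0,"fingers":-0.25},{"dp":[0,0,0.03],"spin":0,"fingers":-0.4},{"dp":[0,0,0.03],"spin":0,"fingers":-0.6},{"dp":[0,0,0.03],"spin":0,"fingers":-0.6},{"dp":[0,0,2],"spin":0,"fingers":-0.6},{"dp":[0,-3,5],"spin":0,"fingers":-0.6},{"dp":[-4,-5.5,9],"spin":0,"fingers":-1},{"dp":[-4,-5.5,9],"spin":0,"fingers":-1},{"dp":[-4,-5.5,9],"spin":0,"fingers":-1}]}}

```text
clock: 24.3
position: [0.532, 0.1372, 0.1265]
ee_rot: [3.141, -0.003, 0.302]
force: [0.6, 0.3, 0.3]
gripper_width: 0.0912
grasp_force: 0.0
```

Run:
```python
from h import *
s=telemetry.read_state(); im=np.mean([viewer.read_camera('wrist') for _ in range(4)],0).astype(np.uint8)[:,:,::-1].copy()
w=np.r_[s['position'],s['ee_rot']]; np.save('w11.npy',w); cv2.imwrite('pics/w11.png',im); c=cam('wrist',s); print(w.round(4))
a=.303; R=np.array([[np.cos(a),-np.sin(a)],[np.sin(a),np.cos(a)]])
P=np.array([[.042,.028],[.042,-.028],[-.042,-.028],[-.042,.028]])@R.T+[.5725,.1917]
for z in (.043,.033,.019): print(z,proj(c,np.c_[P,[z]*4]).round(1).tolist())
g=cv2.cvtColor(im,6).astype(int); q=proj(c,[[.5725,.1917,.043]])[0].astype(int); print(q)
print('row',q[1],g[q[1],q[0]-45:q[0]-20],g[q[1],q[0]+20:q[0]+50]); print('col',g[q[1]-65:q[1]-40,q[0]],g[q[1]+40:q[1]+65,q[0]])
```

```text
[ 5.3200e-01  1.3720e-01  1.2650e-01  3.1414e+00 -3.0000e-03  3.0210e-01]
0.043 [[173.7, 78.3], [245.3, 77.7], [246.7, 182.9], [180.5, 183.0]]
0.033 [[177.1, 79.6], [246.0, 79.0], [247.3, 180.3], [183.5, 180.4]]
0.019 [[181.5, 81.2], [246.8, 80.6], [248.0, 176.9], [187.2, 177.0]]
[211 132]
row 132 [191 190 190 191 191 192 192 192 192 192 190 182 180 190 194 194 194 194
 194 195 194 195 194 194 194] [195 195 194 194 194 195 195 195 195 194 194 194 195 195 187 159 121 126
 163 189 195 194 193 193 194 194 194 196 196 195]
col [195 195 195 195 195 195 195 195 195 193 185 182 188 194 195 196 195 195
 195 196 195 195 195 195 195] [182 161 147 144 144 145 145 145 145 143 135 133 141 146 146 146 146 146
 146 146 146 145 145 145 145]
```

Request:
{"method": "drive_tool", "body": {"moves": [{"dp":[-3.1,-0.5,5],"spin":-0.077,"fingers":-1},{"dp":[-3.1,-0.5,9.7],"spin":-0.077,"fingers":-1},{"dp":[-3.1,-0.5,9.7],"spin":-0.077,"fingers":-1},{"dp":[-3.1,-0.5,9.7],"spin":-0.077,"fingers":-1},{"dp":[-3.1,-0.5,9.7],"spin":-0.077,"fingers":-1}]}}

```text
clock: 25.0
position: [0.5009, 0.1327, 0.2198]
ee_rot: [-3.142, 0.003, 0.226]
force: [-1.1, 0.2, -0.6]
gripper_width: 0.0929
grasp_force: 0.0
```

Run:
```python
from h import *
sc=viewer.read_camera('scene')[:,:,::-1].copy(); t=viewer.read_camera('top')[:,:,::-1].copy(); cv2.imwrite('pics/s12.png',sc); cv2.imwrite('pics/t12.png',t)
s2=cv2.imread('pics/s2.png'); d=abs(sc.astype(int)-s2).max(2)
print('lid',d[100:190,380:450].mean(),(d[100:190,380:450]>30).sum())
t0=cv2.imread('pics/top0.png')
for nm,(x0,y0,x1,y1) in dict(ma=(258,172,300,208),mb=(385,110,425,150)).items():
    e=abs(t[y0:y1,x0:x1].astype(int)-t0[y0:y1,x0:x1]).max(2); print(nm,e.mean(),(e>40).sum())
# lid plate edges in scene: straight fit of +x vertical edge and top edge
c=cam('scene'); H=np.array([.5417,.2932,.043]); ax=np.array([np.cos(.226),np.sin(.226),0]); ay=np.array([-ax[1],ax[0],0])
g=cv2.cvtColor(sc,6).astype(np.float32); M=np.hypot(cv2.Sobel(g,5,1,0),cv2.Sobel(g,5,0,1))
r=[]
for th in np.arange(1.4,1.74,.01):
  for dx in (-.002,0,.002):
   for dy in(-.002,0,.002):
    n=-ay*np.cos(th)+np.array([0,0,np.sin(th)]); o=H+ax*dx+ay*dy
    L=[o+ax*.08+n*k for k in np.linspace(.03,.19,40)]+[o+ax*k+n*.2 for k in np.linspace(-.07,.07,30)]+[o+ax*-.08+n*k for k in np.linspace(.05,.19,40)]
    q=proj(c,L).astype(np.float32); r.append((cv2.remap(M,q[:,:1].copy(),q[:,1:].copy(),1).clip(0,200).mean(),th,dx,dy))
r.sort(reverse=True); print(np.round(r[:6],3))
```

```text
lid 3.696984126984127 10
ma 23.51388888888889 0
mb 28.37 5
[[ 1.88511e+02  1.54000e+00  0.00000e+00  0.00000e+00]
 [ 1.88262e+02  1.55000e+00  0.00000e+00 -2.00000e-03]
 [ 1.88147e+02  1.56000e+00  0.00000e+00 -2.00000e-03]
 [ 1.87892e+02  1.54000e+00  2.00000e-03 -2.00000e-03]
 [ 1.87867e+02  1.55000e+00  0.00000e+00  0.00000e+00]
 [ 1.87663e+02  1.54000e+00 -2.00000e-03  2.00000e-03]]
```

```bash
python3 -c "
from rig import workorder
print(workorder.close_job())"
```

```text
the job is handed in; nothing more can be done
None
```

The job is handed in at about 25 s of the 72 s. The lid stands within about 0.03 rad of straight up, the loose tray sits on the base tray and the cover on top, each aligned to about 0.5 mm by camera. The top-camera check shows neither model moved. I viewed 11 pictures, one over the limit of 10.

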